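# Click the dosing console's wheel on by one stop and press start

## Task

With a fingertip, roll the top of the knurled wheel on the grey console away from the console's display side until it clicks from its first stop into the next one, the middle stop, and no further. Then press the push button on the separate small box all the way down and let it come up again. Lift nothing, and leave the console, the button box and everything else on the bench standing where it is.

Things in the scene. Friction and masses are not known exactly. Their poses are not given: they have to be found in the camera images.
- console: grey loose console, 130 (x) x 110 (y) mm, flat top 85 mm above the bench, 1.8 kg, on rubber feet. Origin: centre of its underside; z up, x from the display side (-x, facing the robot) to the back. A black knurled wheel stands 12 mm out of a slot in the middle of its top.
- wheel_top (a point): highest point of the unpressed wheel, fixed to the console 97 mm above the bench, axes as the console's. Wheel radius 40 mm, width 26 mm; its axle lies along the console's y, 40 mm below this point, and is sprung: it gives from about 2 N, 1 mm per further 1.2 N, 5 mm at most; 4 to 7 N on the rim drive it well (friction about 1). At the top about 56 mm of rim (along x) stands clear.
- wheel (a joint): wheel angle in rad, growing as its top rolls towards the console's +x, away from the display; 1 rad is 40 mm of rim. Spring stops at -0.5 (first, the start), 0 (middle) and +0.5 (third). Some 0.1 N m (2.6 N at the rim) takes it out of a stop; the humps lie half-way between stops; let go past a hump it snaps into the next stop. Little friction.
- wheel_mark (a point): middle of the white line across the knurled rim, turning with the wheel: 19 mm on the display side of the very top at the first stop, at the very top at the middle stop, 19 mm behind it at the third. Three white marks on the case on each side of the slot show the stops.
- station: grey loose box of the push button, 80x80 mm, top 45 mm above the bench, 0.7 kg, on either the left or the right of the console (the white tub stands on the other side). Origin: centre of its underside, z up.
- start_top (a point): centre of the top face of the black round push button (32 mm wide) on the middle of the station, 67 mm above the bench; it moves with the button.
- start (a joint): travel of the push button: 0 is up, 0.006 m is fully down, which takes 5 N; it springs back when let go.
- nipple_a: brass hose nipple, about 52x27x24 mm, lying between console and the left place; loose, to be left alone. Origin: centre of its underside.
- nipple_b: brass hose nipple, about 46x24x21 mm, lying between console and the right place; loose, to be left alone. Origin: centre of its underside.
- ball_valve: brass ball valve with a lever, about 85 mm long, behind the console; loose, to be left alone. Origin: centre of its underside.
- glue_bottle: small white adhesive bottle, 25 mm wide, 80 mm tall, standing behind the console; loose, to be left alone. Origin: centre of its underside.
- highlighter: marker pen, 135 mm long, lying in front of the console; loose, to be left alone. Origin: centre of its underside.
- screwdriver: screwdriver, 200 mm long, lying in front of the console; loose, to be left alone. Origin: centre of its underside.
- tub_small: white lidded tub, 64 mm wide, 66 mm tall, standing on the other side of the console from the push-button station; loose, to be left alone. Origin: centre of its underside.
Things that resemble listed ones, but are neither listed nor needed, are in the scene too. What is shaped like the console but yellow is not meant.

How it is judged:
On the way, in this order (a step that is already met when the one before it is completed fails the run):
1. the wheel has come to rest at the middle stop (value of joint wheel between -0.1 and 0.1 rad and velocity of joint wheel between -0.1 and 0.1 rad/s), for 0.2 s.
2. the push button is pressed down (value of joint wheel between -0.1 and 0.1 rad and value of joint start above 0.0045 m), for 0.05 s.
At the end, for the whole second after the job is handed in: the wheel rests within 0.1 rad of the middle stop, the push button has been pressed at least 4.5 mm and is up again (within 1.5 mm), console and button box stand upright within 15 mm of where they stood, and every bystander within 25 mm (all of step 1 and value of joint start below 0.0015 m and distance of each of console, station from where it was at the start of the episode below 0.015 m and angle between each of console, station's own z axis and vertical below 0.1 rad and distance of each of nipple_a, nipple_b, ball_valve, glue_bottle, highlighter, screwdriver, tub_small from where it was at the start of the episode below 0.025 m); the robot touches nothing.
It fails at once if the wheel is rolled on past the middle stop, towards the third (value of joint wheel above 0.27 rad).
It fails at once if the push button is pressed while the wheel is not at the middle stop (value of joint start above 0.003 m and not (value of joint wheel between -0.1 and 0.1 rad)).
It fails at once if the console is shifted by more than 15 mm, lifted or tipped (distance of console from where it was at the start of the episode above 0.015 m or angle between console's own z axis and vertical above 0.1 rad).
It fails at once if the push-button station is shifted by more than 15 mm, lifted or tipped (distance of station from where it was at the start of the episode above 0.015 m or angle between station's own z axis and vertical above 0.1 rad).
It fails at once if a bystander is lifted or moved by more than 25 mm (distance of any of nipple_a, nipple_b, ball_valve, glue_bottle, highlighter, screwdriver, tub_small from where it was at the start of the episode above 0.025 m).
It also fails if it takes over 40 s, if anything falls off the work surface, if the arm or the gripper's body presses on something with over 40 N, if the wrist force passes 120 N, or if a joint passes its speed limit or range.

## Robot

A 7-joint arm with a two-finger parallel gripper is mounted at the origin on a cart in front of the work surface, level with it; the furniture and walls round the work are solid. World frame = base frame: x ahead of the robot, y to its left, z up, the work surface at z = 0. Lengths are in m, angles in rad, forces in N, time in s.
With the tool pointing down it reaches from about 0.4 to 0.9 m from the base axis. Payload 5.5 kg.
Tool frame: the origin (TCP) lies at the very end of the fingers, on their centre line; the grasp point (between the pads) lies r.tcp_to_grasp behind it (r.tcp_to_grasp is the distance from the TCP to the grasp point, in m); z points along the fingers, y is the line along which they close (so a half turn about z gives the same grasp; the last joint's range is limited). The gripper opens to 92 mm and grips with 3 to 60 N. Pads are 19 mm wide; open, the fingers measure 130 mm over their backs; the gripper's body (75 mm by 190 mm) begins 47 mm behind the grasp point.
Start: joints at [-1.005, 0.501, -0.427, 1.55, 0.221, 1.138, -0.21], TCP at [0.194, 0.62, 0.227] pointing down, gripper open.
Joint ranges: [-2.88, 2.88], [-0.31, 2.03], [-1.54, 1.56], [0.2, 2.42], [-1.41, 4.55], [0.19, 2.02], [-2.57, 2.57]. Speed limits (rad/s): [2.57, 2.57, 3.14, 3.14, 3.14, 3.14, 3.14].

## Interface

Orientations are given as a unit quaternion [w, x, y, z].
In Python, from plant import r, read_camera, get_calibration, hand_in gives the robot as it stands.
- The arm moves only by the shell command python3 -m creep 'ROWS' [FORCE]. ROWS is JSON, a list of rows, each a list of 7 numbers: the shift along the world's x, y, z in m, then the turn, a rotation vector about the world's x, y, z in rad, then the opening in per cent of the stroke, from 0 (shut) to 100 (fully open). In form: [[dx, dy, dz, ax, ay, az, jaw], ...]. A call has 1 to 10 rows; each row is the pose to reach, as a shift and turn from the pose commanded when the call began; what a row does not reach only later rows make up. A row lasts 1/8 s, in which the tool goes at most 62.5 mm and 10.7 degrees, less where a joint would pass 70% of its speed; a pose out of reach is approached as far as the arm can. A call with a gripper value outside its range is refused whole. The fingers move at their own pace and stop on an object; FORCE is the grip in N (left out, the last holds). Time passes only in rows, so rows that repeat a pose let the fingers close. It gives the time, the measured TCP pose, the force, the opening and the grip force at its end, in the units of the state.
- r.sense(): the state, without advancing time (a new reading comes with each control period).
- read_camera(name): name is "side" or "top"; returns (picture, depth): 384x512x3 uint8, red, green, blue; 384x512 float32, m along the optical axis (not along the pixel's ray), 0 where there is no reading.
- get_calibration(name): a dict with "mtx" (3x3 intrinsics, pixels), "k1" (the pictures are not rectified: a ray, as slopes to the right and down, at radius r is drawn at 1 + k1 r^2 times it, then the intrinsics apply), "R" (3x3) and "t" (3): a world point X has camera coordinates R X + t. Camera axes: x right, y down, z forward; pixel columns grow to the right and rows downward; lengths in m; the calibration is good to about 2 mm. A picture is of the moment at which its call begins. get_calibration takes no time and is no camera call.
- hand_in(): hands the job in; it is judged then, once.
The state is a dict: "t": time; "joints": joint angles; "qd": joint speeds; "joint_efforts": joint torques, N m; "tcp_pos": TCP position; "ee_rot": TCP orientation; "ft_force": force on the tool from outside, world axes, zero at the start; "wrist_torque": the same for the moment, N m; "width": finger opening in m; "grasp_force": force on a finger pad.
Only numpy, scipy, OpenCV 4.12 (cv2) and the standard library are available. Lean on these libraries where they do the work, as an engineer would, in place of code of your own. Each camera call takes 0.05 s, during which the arm holds its last target. There are 200 camera calls.

## Working session

There is one attempt and no reset: what is moved stays moved. The work goes in short steps, Python scripts to look and compute and a shell command to move; the robot and the scene stay as the last step left them, time stands still between calls to the robot, and variables do not carry over. Pictures are saved under pics/ and viewed, at most 10 in all, crops included, and the job is handed in when it is done.

```bash
mkdir -p pics; cat > h.py <<'E'
import numpy as np, cv2
from plant import r, read_camera, get_calibration, hand_in
def world(name,u,v,depth=None,z=None):
    c=get_calibration(name);K=np.array(c["mtx"]);R=np.array(c["R"]);t=np.array(c["t"])
    d=np.linalg.inv(K)@[u,v,1.];q=d[:2].copy()
    for _ in range(20): q=d[:2]/(1+c["k1"]*(q@q))
    ray=np.array([q[0],q[1],1.])
    if depth: return R.T@(ray*depth-t)
    o=-R.T@t;w=R.T@ray
    return o+w*(z-o[2])/w[2]
E
python3 - <<'E'
from h import *
for n in("side","top"):
    p,d=read_camera(n);cv2.imwrite(f"pics/{n}0.png",cv2.resize(p[:,:,::-1],(800,600),interpolation=cv2.INTER_CUBIC));np.savez(f"{n}0",p=p,d=d)
s=r.sense();print(s["t"],s["tcp_pos"],s["ee_rot"],s["width"],s["ft_force"],r.tcp_to_grasp)
E
```

```text
0.1 [0.19369417 0.61980582 0.22579513] [-1.43341565e-04  1.50784480e-01  9.88566273e-01 -8.62667783e-04] 0.09194631445395131 [-0.87954149  0.54429148  0.1146375 ] 0.0188
```

View pics/top0.png

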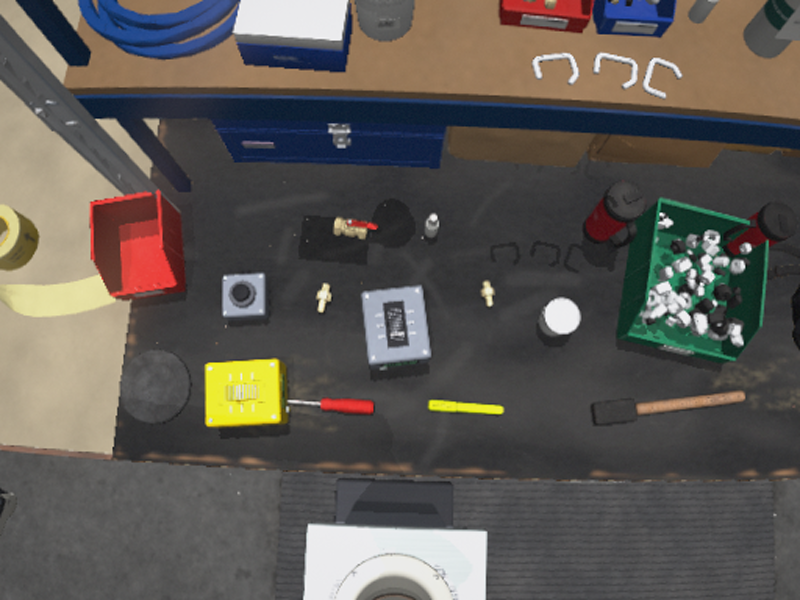

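View pics/side0.png

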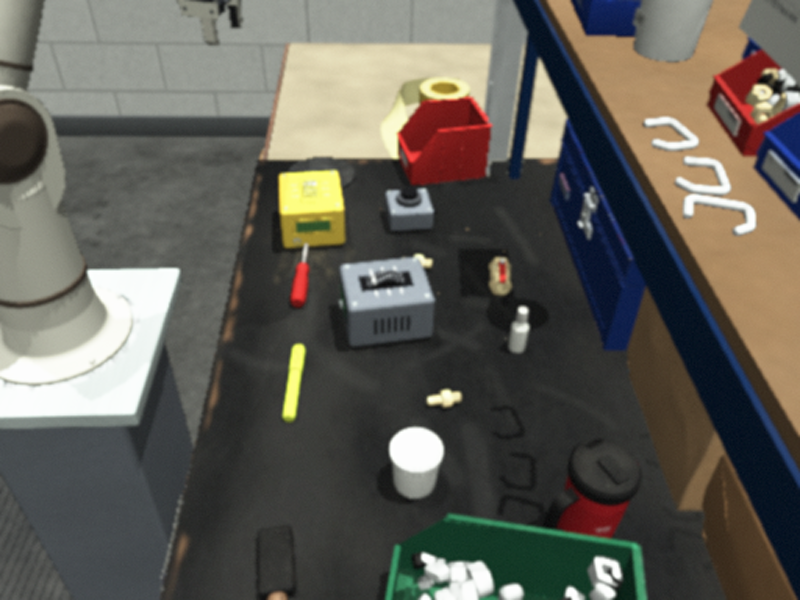

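```bash
python3 - <<'E'
from h import *
p=np.load("top0.npz")["p"]
a=cv2.resize(p[175:245,220:290,::-1],(560,560),interpolation=cv2.INTER_CUBIC)
b=cv2.resize(p[165:215,130:180,::-1],(240,240),interpolation=cv2.INTER_CUBIC)
c=np.zeros((560,800,3),np.uint8);c[:,:560]=a;c[:240,560:]=b
cv2.imwrite("pics/crop.png",c)
E
```

```text
(no output)
```

View pics/crop.png

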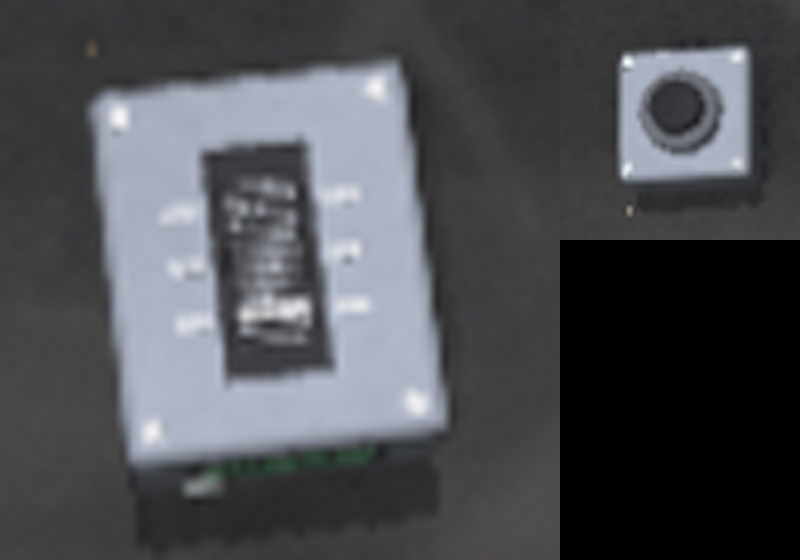

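The crop shows the console with its four top screws (120,117), (375,88), (415,402), (152,432). The white line is at (275,311), on the display side, level with the first case marks. The button top is at (677,107).

```bash
python3 - <<'E'
from h import *
C=[(120,117),(375,88),(415,402),(152,432)]
f=lambda x,y,z:world("top",220+x/8-.5,175+y/8-.5,z=z)
S=np.array([f(x,y,.085) for x,y in C]);print(S.round(4),"centre",S.mean(0))
E=np.array([f(x,y,.085) for x,y in [(92,100),(398,62),(445,425),(132,462)]])
print("corner ctr",E.mean(0),"sizes",[np.linalg.norm(E[i]-E[i-1]) for i in range(4)])
a=S[0]+S[1]-S[2]-S[3];print("x-axis yaw deg",np.degrees(np.arctan2(a[1],a[0])))
print("mark",f(275,311,.092))
g=lambda x,y,z:world("top",130+(x-560)/4.8-.5,165+y/4.8-.5,z=z)
print("button",g(677,107,.067)); B=np.array([g(x,y,.045) for x,y in [(621,53),(748,48),(750,177),(623,182)]]);print("station ctr",B.mean(0),np.linalg.norm(B[0]-B[1]),np.linalg.norm(B[1]-B[2]))
d=np.load("top0.npz")["d"]
for u,v in [(253,199),(240,190),(154,187),(154,199),(206,191),(313,188),(155,252),(358,203)]:
  print(u,v,world("top",u,v,depth=float(d[v,u])).round(3))
E
```

```text
[[ 0.5478  0.0679  0.085 ]
 [ 0.5612 -0.0187  0.085 ]
 [ 0.4539 -0.0351  0.085 ]
 [ 0.4405  0.0522  0.085 ]] centre [0.50086082 0.01657093 0.085     ]
corner ctr [0.50021455 0.01612372 0.085     ] sizes [np.float64(0.12461832884099706), np.float64(0.10547940240123845), np.float64(0.1256476814695338), np.float64(0.10502924097398601)]
x-axis yaw deg 8.530587824568984
mark [0.48174823 0.01271842 0.092     ]
button [0.55010931 0.29518739 0.067     ]
station ctr [0.55076451 0.29586928 0.045     ] 0.07731907491316803 0.0789559544695779
253 199 [0.522 0.016 0.088]
240 190 [0.546 0.053 0.086]
154 187 [0.549 0.295 0.067]
154 199 [0.519 0.297 0.046]
206 191 [0.553 0.153 0.025]
313 188 [ 0.575 -0.157  0.02 ]
155 252 [0.368 0.267 0.102]
358 203 [ 0.527 -0.278  0.061]
```

```bash
python3 -m creep '[[0.06,-0.05,0,0,0,0.1,0],[0.11,-0.1,0,0,0,0.2,0],[0.16,-0.15,0,0,0,0.3,0],[0.2,-0.2,0,0,0,0.452,0],[0.23,-0.255,0,0,0,0.452,0],[0.25,-0.31,0,0,0,0.452,0],[0.27,-0.37,0,0,0,0.452,0],[0.28,-0.43,0,0,0,0.452,0],[0.29,-0.49,0,0,0,0.452,0],[0.296,-0.55,0,0,0,0.452,0]]' 10
```

```text
t: 1.35
tcp_pos: [0.487, 0.0912, 0.2266]
ee_rot: [0.0, -0.074, 0.997, 0.0]
ft_force: [1.8, 0.1, -0.7]
width: 0.0006
grasp_force: 0.0
```

```bash
python3 -m creep '[[0,-0.03,-0.02,0,0,0,0],[0,-0.055,-0.06,0,0,0,0],[0,-0.055,-0.1,0,0,0,0],[0,-0.055,-0.12,0,0,0,0],[0,-0.055,-0.12,0,0,0,0],[0,-0.055,-0.12,0,0,0,0]]'; python3 - <<'E'
from h import *
p,d=read_camera("side")
cv2.imwrite("pics/s1.png",cv2.resize(p[140:240,200:300,::-1],(600,600),interpolation=cv2.INTER_CUBIC))
print(r.sense()["ft_force"],r.sense()["tcp_pos"])
E
```

```text
t: 2.1
tcp_pos: [0.4874, 0.0387, 0.1074]
ee_rot: [0.0, -0.075, 0.997, 0.0]
ft_force: [-0.1, 0.3, -0.4]
width: 0.0005
grasp_force: 0.0
[ 0.88237844 -0.30649738  0.93791103] [0.48777359 0.03865117 0.10773484]
```

View pics/s1.png

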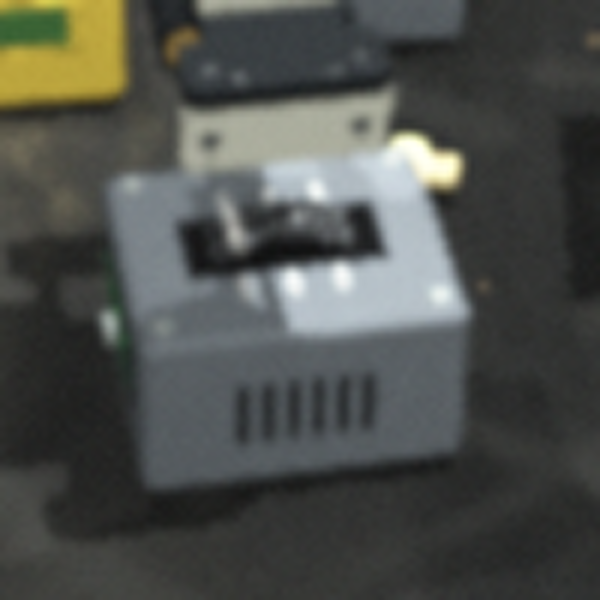

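```bash
python3 - <<'E'
from h import *
c=get_calibration("side");K=np.array(c["mtx"]);R=np.array(c["R"]);t=np.array(c["t"])
for X in [(.4875,.0387,.107),(.4875,.02,.107),(.5005,.0165,.097),(.4875,.0387,.175)]:
  q=R@np.array(X)+t;s=q[:2]/q[2];s=s*(1+c["k1"]*(s@s));uv=(K@[*s,1])[:2]
  print(X,uv.round(1),((uv-[200,140])*6).round(),q[2])
p,d=read_camera("side")
for u,v in [(248,155),(248,162),(248,165),(240,173),(248,170)]: print(u,v,world("side",u,v,depth=float(d[v,u])).round(3))
print(-R.T@t)
cv2.imwrite("pics/s2.png",cv2.resize(p[60:260,130:380,::-1],(750,600),interpolation=cv2.INTER_CUBIC))
E
```

```text
(0.4875, 0.0387, 0.107) [239.9 166.5] [240. 159.] 1.0793640810033693
(0.4875, 0.02, 0.107) [240.1 171.5] [240. 189.] 1.065197996860039
(0.5005, 0.0165, 0.097) [245.6 175.6] [274. 214.] 1.0696430020461916
(0.4875, 0.0387, 0.175) [239.9 143.1] [239.  18.] 1.0350800658713262
248 155 [ 0.503 -0.057  0.212]
248 162 [ 0.503 -0.046  0.186]
248 165 [ 0.504 -0.044  0.176]
240 173 [0.488 0.038 0.088]
248 170 [0.507 0.053 0.085]
[ 0.47584348 -0.81188478  0.7741695 ]
```

View pics/s2.png

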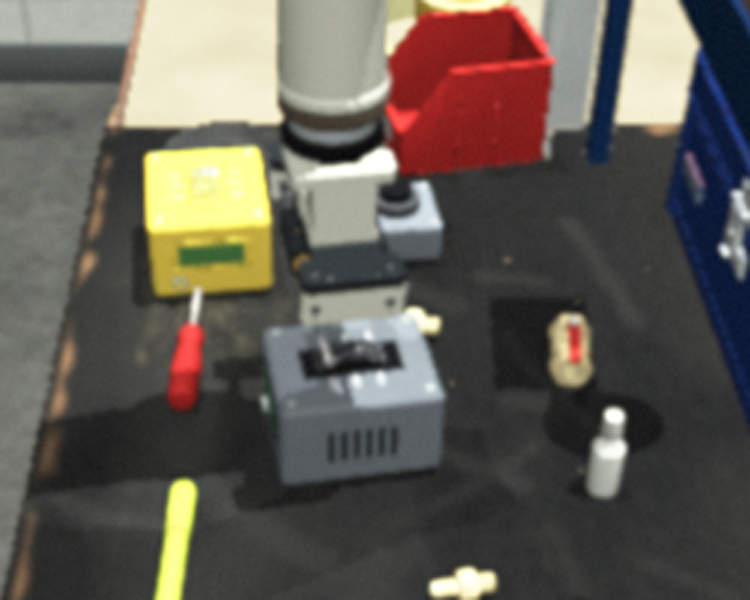

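```bash
python3 -m creep '[[0.004,-0.0235,0,0,0,0,0],[0.004,-0.0235,-0.004,0,0,0,0],[0.004,-0.0235,-0.008,0,0,0,0],[0.004,-0.0235,-0.008,0,0,0,0],[0.004,-0.0235,-0.008,0,0,0,0]]'; python3 -c "
from h import *
for i in range(3):
  read_camera('side');s=r.sense();print(s['tcp_pos'],s['ft_force'])"
```

```text
t: 2.82
tcp_pos: [0.4908, 0.0156, 0.0987]
ee_rot: [-0.0, -0.075, 0.997, 0.0]
ft_force: [0.2, 0.1, 0.3]
width: 0.0002
grasp_force: 0.0
[0.49088076 0.01543986 0.09876633] [ 0.61289705 -0.28267782  0.51363918]
[0.49094008 0.01530451 0.09878759] [-0.23150647 -0.95027561 -0.49669287]
[0.49094161 0.01521174 0.09878883] [-0.02011212  0.51980357 -0.08324795]
```

```bash
python3 -m creep '[[0,0,-0.002,0,0,0,0],[0,0,-0.0035,0,0,0,0],[0,0,-0.0045,0,0,0,0],[0,0,-0.0045,0,0,0,0]]'; python3 -c "
from h import *
for i in range(3):
  read_camera('side');s=r.sense();print(s['tcp_pos'],s['ft_force'])"
```

```text
t: 3.48
tcp_pos: [0.4912, 0.015, 0.0945]
ee_rot: [0.0, -0.075, 0.997, 0.0]
ft_force: [-1.1, 1.0, 5.3]
width: 0.0004
grasp_force: 2.5
[0.49121914 0.01499985 0.09449169] [-0.07324432  0.64617237  5.12386874]
[0.49121603 0.01501343 0.09449612] [-0.87117783  1.7778255   5.09070133]
[0.49120985 0.01498314 0.09444678] [-1.04439966  0.07315541  4.21466194]
```

```bash
python3 -m creep '[[0.003,0.0004,0,0,0,0,0],[0.006,0.0009,0,0,0,0,0],[0.009,0.0013,0,0,0,0,0],[0.012,0.0018,0,0,0,0,0],[0.015,0.0022,0,0,0,0,0],[0.017,0.0025,0,0,0,0,0],[0.017,0.0025,0,0,0,0,0]]'; python3 - <<'E'
from h import *
for i in range(3):
  p,d=read_camera("side");s=r.sense();print(s['tcp_pos'],s['ft_force'])
cv2.imwrite("pics/s3.png",cv2.resize(p[140:220,200:300,::-1],(750,600),interpolation=cv2.INTER_CUBIC))
E
```

```text
t: 4.5
tcp_pos: [0.5093, 0.0177, 0.0947]
ee_rot: [0.001, -0.075, 0.997, 0.0]
ft_force: [3.1, 0.6, 5.0]
width: 0.0004
grasp_force: 2.4
[0.50898576 0.01765475 0.09462528] [1.8095264  1.89953011 5.51078926]
[0.5087663  0.01762802 0.09459265] [2.26464485 1.15371883 4.57359512]
[0.5084898  0.01760096 0.09449987] [1.87332275 2.25659482 5.78159672]
```

View pics/s3.png

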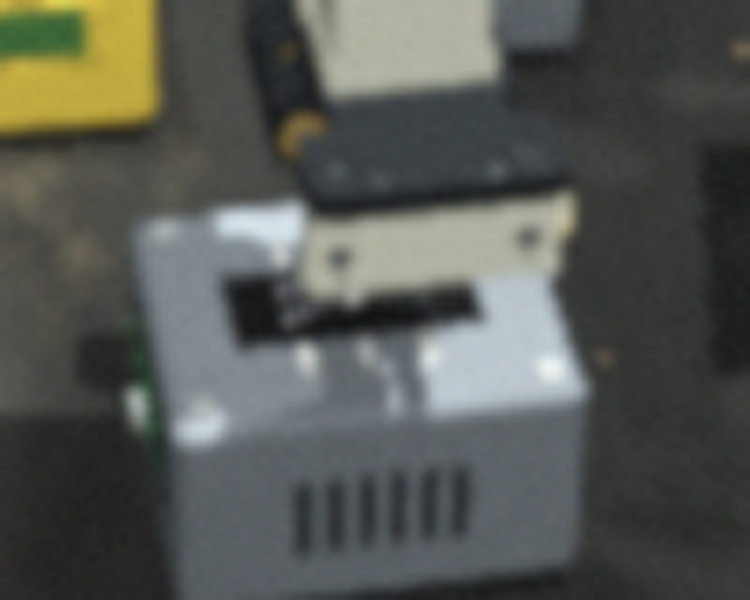

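```bash
python3 -m creep '[[0.002,0.0003,0,0,0,0,0],[0.003,0.0004,0,0,0,0,0],[0.003,0.0004,0.004,0,0,0,0],[0.003,0.0004,0.03,0,0,0,0],[0,0.05,0.09,0,0,0,0],[0,0.11,0.13,0,0,0,0],[0.01,0.16,0.13,0,0,0,0],[0.02,0.21,0.13,0,0,0,0],[0.04,0.26,0.1,0,0,0,0],[0.04,0.277,0.06,0,0,0,0]]'; python3 - <<'E'
from h import *
print(r.sense()["tcp_pos"])
p,d=read_camera("top")
a=cv2.resize(p[160:250,130:290,::-1],(800,450),interpolation=cv2.INTER_CUBIC)
cv2.imwrite("pics/t3.png",a)
E
```

```text
t: 5.9
tcp_pos: [0.5477, 0.2979, 0.1534]
ee_rot: [0.0, -0.076, 0.997, 0.001]
ft_force: [-0.2, -1.1, 1.2]
width: 0.0004
grasp_force: 0.0
[0.5476929  0.29786677 0.15343413]
```

View pics/t3.png

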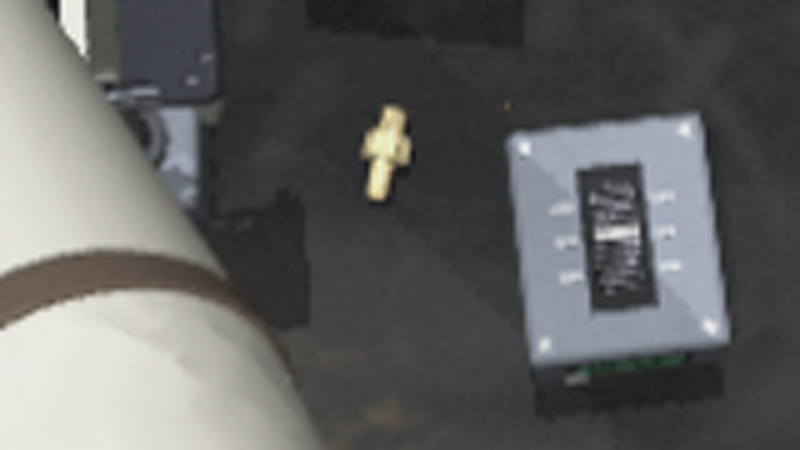

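The white line is at (618,236), level with the middle marks (567,241) and (666,232), so the wheel sits at the middle stop. The console hasn't moved. Next is the button.

```bash
python3 -m creep '[[0.002,-0.003,-0.04,0,0,0,0],[0.002,-0.003,-0.07,0,0,0,0],[0.002,-0.003,-0.08,0,0,0,0],[0.002,-0.003,-0.08,0,0,0,0],[0.002,-0.003,-0.084,0,0,0,0],[0.002,-0.003,-0.087,0,0,0,0],[0.002,-0.003,-0.09,0,0,0,0],[0.002,-0.003,-0.092,0,0,0,0],[0.002,-0.003,-0.092,0,0,0,0]]'
```

```text
t: 7.08
tcp_pos: [0.5505, 0.2916, 0.0627]
ee_rot: [0.001, -0.075, 0.997, 0.0]
ft_force: [0.0, -0.7, 4.1]
width: 0.0004
grasp_force: 2.0
```

```bash
python3 -m creep '[[0,0.002,-0.0015,0,0,0,0],[0,0.002,-0.0025,0,0,0,0],[0,0.002,-0.0025,0,0,0,0],[0,0.002,-0.0025,0,0,0,0]]'
```

```text
t: 7.58
tcp_pos: [0.5506, 0.2921, 0.0612]
ee_rot: [0.0, -0.074, 0.997, -0.001]
ft_force: [-2.2, -5.0, 13.3]
width: 0.0003
grasp_force: 7.1
```

```bash
python3 -m creep '[[0,0,0.005,0,0,0,0],[0,0,0.02,0,0,0,0],[0,0,0.06,0,0,0,0],[-0.05,0.02,0.12,0,0,0,0],[-0.1,0.05,0.15,0,0,0,0],[-0.13,0.1,0.15,0,0,0,0],[-0.15,0.15,0.15,0,0,0,0],[-0.18,0.2,0.15,0,0,0,0],[-0.2,0.25,0.15,0,0,0,0],[-0.2,0.25,0.15,0,0,0,0]]'; python3 - <<'E'
from h import *
p,d=read_camera("top")
cv2.imwrite("pics/t4.png",cv2.resize(p[130:270,80:330,::-1],(800,448),interpolation=cv2.INTER_CUBIC))
print(world("top",154,187,depth=float(d[187,154])))
E
```

```text
t: 8.82
tcp_pos: [0.3438, 0.5486, 0.21]
ee_rot: [-0.002, -0.079, 0.997, 0.002]
ft_force: [0.4, -0.5, -0.6]
width: 0.0006
grasp_force: 0.0
[0.548853   0.29395809 0.06994847]
```

View pics/t4.png

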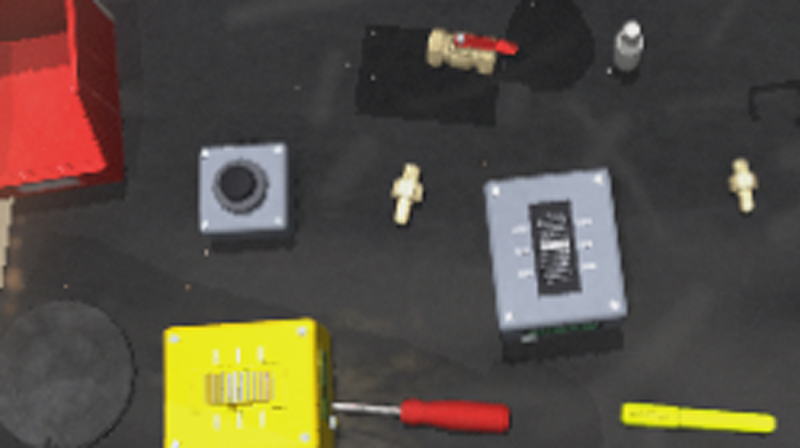

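The white line is still at the middle marks (555,247). The button at (240,182) is up again and nothing on the bench has moved.

```bash
python3 -c "
from plant import hand_in
print(hand_in())"
```

```text
the job is handed in; nothing more can be done
None
```

The wheel is at the middle stop and the button was pressed fully down and came back up, with nothing else visibly moved. The job is handed in, but no verdict was returned.

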